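# Filter check on the bench heating station

### The job

Get the heating station ready and check its filter: first close both halves of its sample cover fully, so that they lie flat and meet edge to edge, then lift the small hood behind them well open, upright or beyond, so that it stays up by itself, and draw the hidden filter plate up out of its slot. Present the plate for inspection: hold it upright, about a hand's width (roughly 10 cm) above the middle of the empty shallow steel tray, and finish there with the plate still held in the gripper, the cover halves still closed and the hood left open. Do not disturb the other things on the bench.

Things in the scene. Friction and masses are not known exactly. Their poses are not given: they have to be found in the camera images.
- station: White bench heating station, 240 (x) x 220 (y) x 110 mm high, fixed. Origin: centre of its underside, on the bench; its front with dark display faces its -x. Flat top at z = 110 mm. In front, x = -100 to -10 mm, a tube well with two hinged cover halves; behind, a hood over a slot (centre x = 45 mm, y = 0; 14 x 76 mm, long along y, 62 mm deep) in which the filter plate stands.
- leaf_left (a joint): Angle (rad) of the left (+y) cover half: grey plate 90 (x) x 80 x 6 mm, 80 g. Hinge line along the station's x at y = +80, z = 110 mm, x = -100 to -10 mm. 0: closed flat, free edge at y = 0, upper face at z = 116 mm; grows as the free edge swings up and outward (1.57 upright); stops at 0 and 1.6. Friction hinge (0.07 N m): stays where left. Starts open.
- leaf_right (a joint): The same for the right (-y) cover half: hinge line at y = -80 mm, z = 110 mm, its free edge at y = 0 when closed (0); grows as it opens upward and outward. Friction hinge 0.07 N m, stops at 0 and 1.6. It starts open.
- leaf_left_edge (a point): Middle of the left cover half's free edge, on its upper (outer) face, 80 mm from the hinge line.
- leaf_right_edge (a point): Middle of the right cover half's free edge, on its upper (outer) face, 80 mm from the hinge line.
- flap (a joint): Angle (rad) of the hood. 0: closed; grows as its front is lifted and swings up and back, away from the front; stop at 1.9. A friction hinge (0.13 N m): it stays where it is left.
- flap_hinge (a point): Middle of the hood's hinge line, which runs along the station's y at the station's x = 95 mm, z = 110 mm. The hood is a hollow cover, 88 mm long (forward from the hinge), 90 mm wide, 30 mm high, open below, walls 3 mm, mass 120 g.
- flap_bar (a point): Centre of the hood's handle: a round steel bar, 10 mm diameter, 70 mm long along the station's y, carried by two posts 64 mm apart (56 mm free between them). When closed it lies 72 mm in front of the hinge line and 55 mm above it, with 20 mm free between bar and hood top. It turns with the hood.
- filter: Loose filter plate, grey frame, white faces: 10 thick (x), 72 wide (y), 62 mm high (z), plus a grip tab on top 10 x 30 x 24 mm high; about 110 g. Origin: centre of its lower edge. Starts upright in the slot under the hood, axes as the station's, origin at station x = 45, y = 0, z = 48 mm: only the tab stands above the station's top. 2 mm play all round; draws straight up.
- filter_tab (a point): Centre of the filter plate's grip tab, 74 mm above the plate's lower edge, 12 mm below the tab's top.
- tray: Empty shallow steel inspection tray, fixed: 140 (x) x 110 (y) x 18 mm high, walls 4 mm; origin at the centre of its underside on the bench. It lies on the left or the right of the station; a clear tube rack with tubes is on the other side.
- tube_rack: Bystander: clear tube rack 120 x 70 mm, 66 mm high with its capped tubes. Origin at the centre of its underside.
- reagent_jar: Bystander: amber jar, 60 mm diameter, 90 mm high. Origin at the centre of its underside.
- beaker: Bystander: glass beaker, 66 mm diameter, 85 mm high. Origin at the centre of its underside.
- tip_box: Bystander: pipette tip box 88 x 123 x 67 mm. Origin at the centre of its underside.
- pen: Bystander: pen 120 x 11 x 11 mm lying flat. Origin at the centre of its underside.
- tube_cap: Bystander: small round cap, 22 mm diameter, 13 mm high. Origin at the centre of its underside.
There are look-alikes about, which are no part of the job. There is more than one size of the tray; the job needs the smaller.

How it is judged:
By the outcome, as a careful person would: the job done as asked, in the order asked, and still so for the second after the job is handed in, while the arm keeps its last pose, push and grip.
It also fails if it takes over 66 s, if anything falls off the work surface, if the arm or the gripper's body presses on something with over 40 N, if the wrist force passes 120 N, or if a joint passes its speed limit or range.

### The arm

A 6-joint arm with a two-finger parallel gripper is mounted at the origin on the work surface. World frame = base frame: x ahead of the robot, y to its left, z up, the work surface at z = 0. Lengths are in m, angles in rad, forces in N, time in s.
With the tool pointing down it reaches from about 0.375 to 0.975 m from the base axis. Payload 3.8 kg.
Tool frame: the origin (TCP) lies between the finger pads; the fingertips stand 22 mm ahead of it and the grasp point (between the pads) lies 3 mm ahead of it (bot.finger_overhang is the distance from the TCP to the fingertips, in m); x points along the fingers, y is the direction in which the jaws open and shut, and the axes are right-handed (so a half turn about x gives the same grasp; the last joint's range is limited). The gripper opens to 85 mm and grips with 20 to 120 N. Pads are 22 mm wide; open, the fingers measure 114 mm over their backs; the gripper's body (76 mm by 85 mm) begins 54 mm behind the grasp point. The pads swing forward as they close: fully open they stand 13 mm farther back than shut.
Start: joints at [1.278, 0.264, 1.604, -0, 1.274, -0.037], TCP at [0.171, 0.653, 0.253] pointing down, gripper open.
Joint ranges: [-2.63, 2.63], [-0.94, 2.18], [0.31, 2.57], [-1.31, 4.45], [0, 2.66], [-2.55, 2.55]. Speed limits (rad/s): [2.57, 2.57, 3.14, 3.14, 3.14, 3.14].

### API

Orientations are given as a rotation vector (axis times angle).
In Python, from workcell import bot gives the robot as it stands. The module is installed in compiled form; this text tells all that it offers.
- The arm moves only by the tool arm_command, never from a script. Its argument "series" is a list that holds one entry, the list of rows, each a list of 7 numbers: the turn, a rotation vector about the tool's x, y, z in rad, then the shift along the tool's x, y, z in cm, then the opening, from 0 (shut) to 1 (fully open). In form: [[[rx, ry, rz, x, y, z, grip], ...]]. A call has 1 to 10 rows; each row shifts and turns the pose as measured when the row begins, along the tool's axes as they then stand; what a row does not reach is not made up. A row lasts 1/10 s, in which the tool goes at most 50 mm and 8.59 degrees, less where a joint would pass 70% of its speed; a pose out of reach is approached as far as the arm can. A call is refused whole if a number of a shift passes 5 or a number of a turn 0.15, either way. A call with a gripper value outside its range is refused whole. The fingers move at their own pace and stop on an object; "newtons" is the grip in N (left out, the last holds). Time passes only in rows, so rows that do not move let the fingers close. It gives the time, the measured TCP pose, the force and the opening at its end, in the units of the state.
- bot.read_state(): the state, without advancing time (a new reading comes with each control period).
- bot.read_camera(name): name is "scene" or "top" or "wrist"; returns (picture, depth): 420x560x3 uint8, blue, green, red; 420x560 float32, m along the optical axis (not along the pixel's ray), 0 where there is no reading.
- bot.camera_info(name): a dict with "K" (3x3 intrinsics, pixels), "dist_coeffs" ([k1, k2, p1, p2, k3] as OpenCV has them; the pictures are not rectified), "extrinsics" (4x4, takes a point from camera to world coordinates). Camera axes: x right, y down, z forward; pixel columns grow to the right and rows downward; lengths in m; the calibration is good to about 2 mm. A picture is of the moment at which its call begins: read the wrist's pose just before it. camera_info takes no time and is no camera call; for the wrist camera it gives the pose at the moment of the call.
- bot.finish_job(): hands the job in, once; it reports no verdict.
The state is a dict: "time": time; "q": joint angles; "joint_vel": joint speeds; "joint_torque": joint torques, N m; "tool_pos": TCP position; "tcp_rot": TCP orientation; "wrist_force": force on the tool from outside, world axes, zero at the start; "torque": the same for the moment, N m; "width": opening from 0.0 (shut) to 1.0 (fully open).
Only numpy, scipy, OpenCV 4.12 (cv2) and the standard library are available. Lean on these libraries where they do the work, as an engineer would, in place of code of your own. Each camera call takes 0.05 s, during which the arm holds its last target.

## Working session

There is one attempt and no reset: what is moved stays moved. The work goes in short steps, Python scripts to look and compute and a tool call to move; the robot and the scene stay as the last step left them, time stands still between calls to the robot, and variables do not carry over. Pictures are saved under pics/ and viewed, and the job is handed in when it is done.

Besides the shell and the picture viewer there is one more tool, called after "Emit:" in YAML: its name, and indented under it one key for each argument. arm_command: Moves the arm, as the interface text tells. Its arguments: {"type":"object","properties":{"series":{"type":"array"},"newtons":{"type":"number"}},"required":["series"]}

```bash
mkdir -p pics; ls; python3 - <<'E'
from workcell import bot
import cv2,numpy as np
s=bot.read_state();print(s)
for n in("scene","top","wrist"):
    i=bot.camera_info(n);print(n,i["K"],i["dist_coeffs"],np.round(i["extrinsics"],4))
    p,d=bot.read_camera(n);cv2.imwrite(f"pics/{n}0.png",p);np.save(f"{n}0.npy",d)
E
```

```text
pics
{'time': 0.0, 'q': array([ 1.27808281e+00,  2.64742408e-01,  1.60537971e+00, -3.74855865e-05,
        1.27369814e+00, -3.69183224e-02]), 'joint_vel': array([ 7.35644878e-05,  6.11412557e-04,  2.95854238e-03, -8.11641479e-04,
       -1.31163420e-03, -1.00180292e-03]), 'joint_torque': array([ 1.52435400e-04, -5.15105546e+01, -3.67318797e+01,  7.66373631e-06,
        1.29669457e-02, -6.56239969e-07]), 'tool_pos': array([0.17061243, 0.65237481, 0.25196613]), 'tcp_rot': array([ 0.1990681 ,  1.56178348, -0.20253692]), 'wrist_force': array([-0.99855633, -0.57376836,  0.45911331]), 'torque': array([ 0.03020747, -0.00846053, -0.0227327 ]), 'width': 1.0006261841366817}
scene [[409.6039763    0.         276.42990322]
 [  0.         409.6039763  207.94188975]
 [  0.           0.           1.        ]] [-0.03059465  0.          0.          0.          0.        ] [[-0.5955  0.4755 -0.6475  1.1899]
 [ 0.8033  0.3455 -0.4851  0.5276]
 [-0.007  -0.8091 -0.5877  0.7694]
 [ 0.      0.      0.      1.    ]]
top [[499.33488036   0.         283.30730784]
 [  0.         499.33488036 212.52317698]
 [  0.           0.           1.        ]] [-0.08880826  0.          0.          0.          0.        ] [[ 0.0056 -0.9831  0.1828  0.2114]
 [-0.9999 -0.0071 -0.0078 -0.0328]
 [ 0.009  -0.1828 -0.9831  1.4107]
 [ 0.      0.      0.      1.    ]]
wrist [[319.09111262   0.         275.49914839]
 [  0.         319.09111262 211.67682464]
 [  0.           0.           1.        ]] [-0.07300918  0.          0.          0.          0.        ] [[ 0.2535  0.93    0.2663  0.1026]
 [ 0.9673 -0.2427 -0.0731  0.6703]
 [-0.0033  0.2761 -0.9611  0.3732]
 [ 0.      0.      0.      1.    ]]
```

View pics/scene0.png

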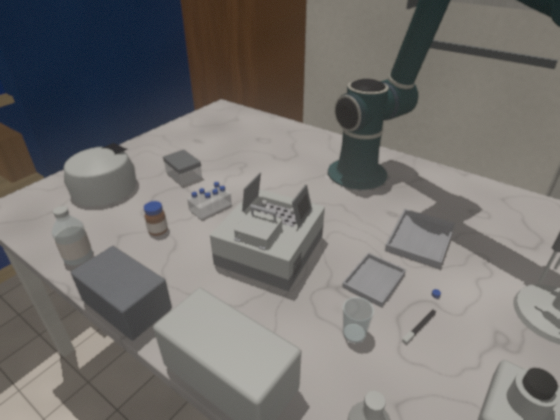

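View pics/top0.png

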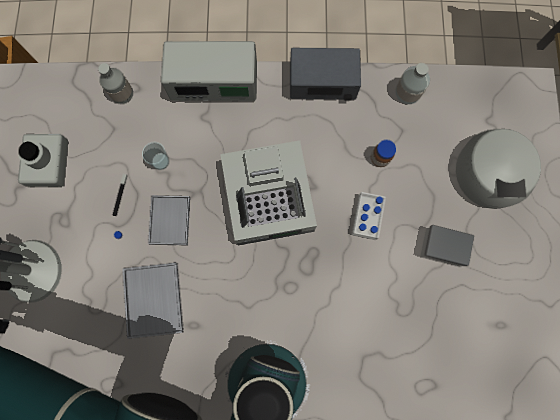

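View pics/wrist0.png

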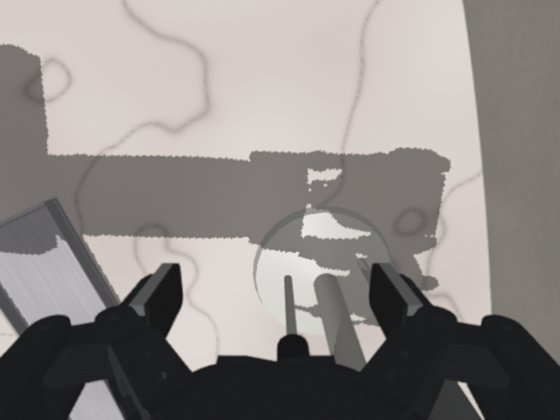

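The scene view shows the station at (268,235), with the leaves open. In the top view the station is at (267,190), the small tray at (169,220), the larger tray at (153,298), the rack at (368,215) and the beaker at (155,156). Next I measure.

```bash
cat > h.py <<'E'
import numpy as np,cv2
from workcell import bot
from scipy.spatial.transform import Rotation as R
def cloud(info,d,mask=None):
    K=np.array(info["K"]);D=np.array(info["dist_coeffs"]);T=np.array(info["extrinsics"])
    v,u=np.mgrid[0:d.shape[0],0:d.shape[1]]
    n=cv2.undistortPoints(np.stack([u.ravel(),v.ravel()],1).astype(float).reshape(-1,1,2),K,D).reshape(-1,2)
    z=d.ravel()
    P=np.c_[n*z[:,None],z]@T[:3,:3].T+T[:3,3]
    P[z==0]=np.nan
    return P.reshape(*d.shape,3)
def proj(info,P):
    K=np.array(info["K"]);D=np.array(info["dist_coeffs"]);T=np.linalg.inv(np.array(info["extrinsics"]))
    P=np.atleast_2d(P)
    return cv2.projectPoints(P.astype(float),cv2.Rodrigues(T[:3,:3])[0],T[:3,3],K,D)[0].reshape(-1,2)
E
python3 - <<'E'
from h import *
for n in("top","scene"):
    i=bot.camera_info(n);P=cloud(i,np.load(n+"0.npy"));np.save(n+"P.npy",P)
P=np.load("topP.npy");im=cv2.imread("pics/top0.png")
# station top plane
r=P[130:260,205:330].reshape(-1,3)
for lo,hi in((.1,.114),(.114,.13),(.13,.15),(.15,.2)):
    m=(r[:,2]>lo)&(r[:,2]<hi);print(lo,m.sum(),np.median(r[m],0),np.min(r[m],0),np.max(r[m],0))
m=(r[:,2]>.104)&(r[:,2]<.116);q=(r[m][:,:2]*1000).astype(np.float32)
print(cv2.minAreaRect(q))
# table z
print(np.nanmedian(P[250:300,200:300,2]))
for name,(a,b,c,d) in dict(small=(190,250,143,195),big=(258,340,118,188)).items():
    print(name,np.nanmedian(P[a:b,c:d,2]),)
c=cv2.resize(im[130:260,200:340],None,fx=5,fy=5,interpolation=cv2.INTER_CUBIC);cv2.imwrite("pics/topc.png",c[:600,:800])
s=cv2.imread("pics/scene0.png")
cv2.imwrite("pics/scenec.png",cv2.resize(s[160:300,190:350],None,fx=4,fy=4,interpolation=cv2.INTER_CUBIC))
E
```

```text
0.1 3915 [ 0.52462958 -0.01228213  0.10921389] [ 0.37930636 -0.13020379  0.10010686] [0.65495081 0.1299616  0.11399136]
0.114 287 [0.52565709 0.00727007 0.11538974] [ 0.38372774 -0.12656116  0.11400012] [0.65021658 0.11821059 0.12981611]
0.13 1093 [0.57680346 0.01368162 0.14044745] [ 0.41316405 -0.09693958  0.13007229] [0.62737497 0.07592666 0.14983506]
0.15 432 [0.48504066 0.02805563 0.17558568] [ 0.41562664 -0.09302136  0.1503242 ] [0.55945554 0.07191797 0.19386361]
((516.9227905273438, -0.8390655517578125), (242.13626098632812, 220.63189697265625), 10.75526237487793)
-0.000495715637035099
small 0.002405444184088501
big 0.004012948137097627
```

View pics/topc.png

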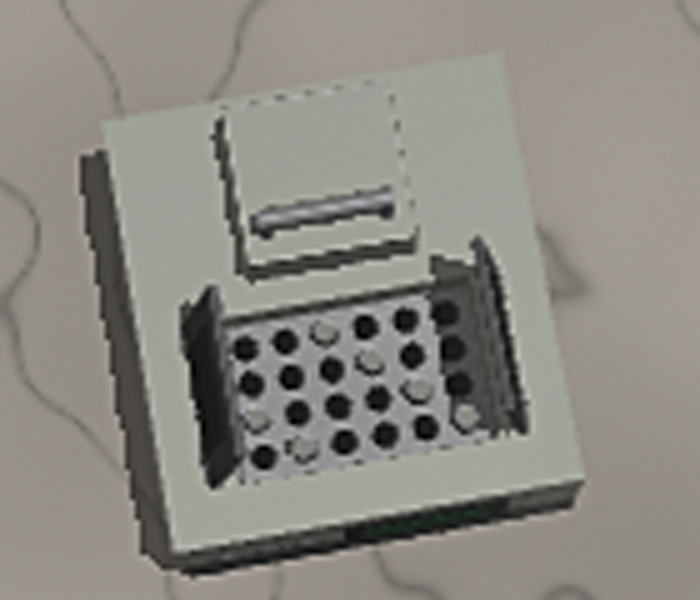

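View pics/scenec.png

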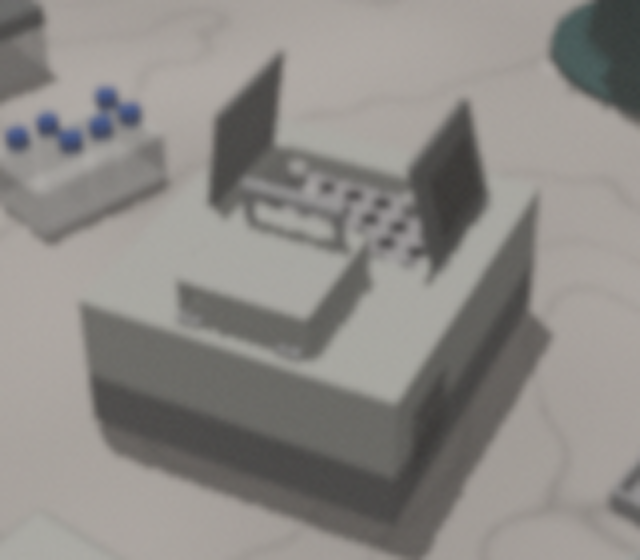

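```bash
cat >> h.py <<'E'
def ray(info,uv,z):
    K=np.array(info["K"]);D=np.array(info["dist_coeffs"]);T=np.array(info["extrinsics"])
    n=cv2.undistortPoints(np.array(uv,float).reshape(-1,1,2),K,D).reshape(-1,2)
    d=np.c_[n,np.ones(len(n))]@T[:3,:3].T;o=T[:3,3]
    return o+d*((z-o[2])/d[:,2])[:,None]
E
python3 - <<'E'
from h import *
i=bot.camera_info("top")
c=np.array([(105,122),(500,55),(583,480),(172,552)])/5+[200,130]-.4
W=ray(i,c,.11);print(W.round(4));print("centre",W.mean(0))
for a,b in((0,1),(3,2),(3,0),(2,1)):
    d=W[b]-W[a];print(np.linalg.norm(d),np.degrees(np.arctan2(d[1],d[0])))
im=cv2.imread("pics/top0.png")
cv2.imwrite("pics/tray.png",cv2.resize(im[180:345,100:210],None,fx=3.6,fy=3.6,interpolation=cv2.INTER_CUBIC))
ctr=W.mean(0)[:2];P=np.load("topP.npy")
y=np.radians(10.7);Rm=np.array([[np.cos(y),-np.sin(y)],[np.sin(y),np.cos(y)]])
for nm in("top","scene"):
    P=np.load(nm+"P.npy");q=P.reshape(-1,3);q=q[~np.isnan(q[:,0])]
    L=np.c_[(q[:,:2]-ctr)@Rm,q[:,2]]
    for s in(1,-1):
        m=(np.abs(L[:,0]+.055)<.05)&(s*L[:,1]>.03)&(s*L[:,1]<.11)&(L[:,2]>.122)&(L[:,2]<.22)
        l=L[m];
        if len(l)>5:
            A=np.c_[l[:,2],np.ones(len(l))];k=np.linalg.lstsq(A,l[:,1],rcond=None)[0]
            print(nm,s,len(l),"y=%.3f*z+%.4f"%tuple(k),"y at top",l[l[:,2]>l[:,2].max()-.01].mean(0),l.min(0),l.max(0))
    m=(np.abs(L[:,0]-.05)<.06)&(np.abs(L[:,1])<.05)&(L[:,2]>.145)
    print(nm,"bar",L[m].mean(0) if m.any() else None,m.sum(), L[m].min(0),L[m].max(0))
    m=(np.abs(L[:,0]-.05)<.06)&(np.abs(L[:,1])<.05)&(L[:,2]>.13)&(L[:,2]<.145)
    print(nm,"hood",np.percentile(L[m],[2,50,98],axis=0))
E
```

```text
[[ 0.6135  0.1279  0.11  ]
 [ 0.6532 -0.0864  0.11  ]
 [ 0.4188 -0.1301  0.11  ]
 [ 0.379   0.0859  0.11  ]]
centre [ 0.51612035 -0.00068106  0.11      ]
0.21799938651709633 -79.50711634031607
0.21959052743508567 -79.56443332438283
0.2382346376269514 10.170290802349152
0.23845066407772547 10.552883408455523
top 1 257 y=-0.293*z+0.1198 y at top [-0.04635005  0.06409069  0.18775506] [-0.08962404  0.06078144  0.12258507] [-0.0055274   0.08275053  0.1938458 ]
top -1 138 y=0.199*z+-0.1102 y at top [-0.04662309 -0.07235585  0.18851201] [-0.08991138 -0.08422987  0.12285506] [-0.0052795  -0.06910288  0.19386361]
top bar [0.03758719 0.00017644 0.16251755] 156 [ 0.01755216 -0.04184983  0.14502882] [0.09687909 0.04412552 0.17592232]
top hood [[ 0.01814326 -0.04362304  0.13404741]
 [ 0.06516855  0.00033182  0.14024471]
 [ 0.10460793  0.04324028  0.14448402]]
scene 1 412 y=-0.274*z+0.1174 y at top [-0.04594917  0.06590874  0.1859438 ] [-0.09157008  0.06057497  0.122424  ] [-0.00502787  0.08463324  0.19113697]
scene -1 295 y=0.119*z+-0.0927 y at top [-0.04515111 -0.07103091  0.18780526] [-0.08910872 -0.08063227  0.12208261] [-0.00546715 -0.06803142  0.19167172]
scene bar [0.03641215 0.00370587 0.16511637] 150 [ 0.02579268 -0.03471624  0.14529377] [0.04132746 0.03696013 0.17391576]
scene hood [[ 0.02079796 -0.04272041  0.13326809]
 [ 0.06690064  0.00368521  0.14133162]
 [ 0.1058403   0.04514019  0.14391928]]
```

View pics/tray.png

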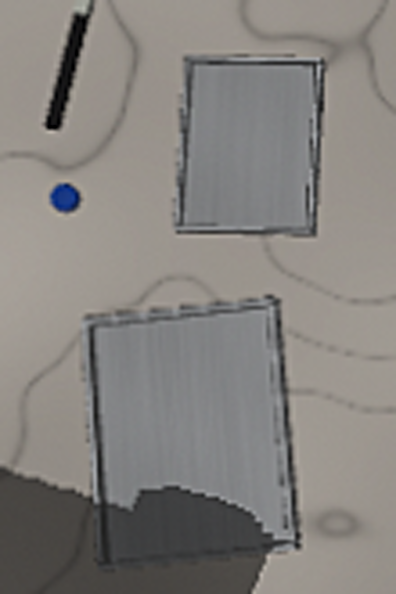

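```bash
python3 - <<'E'
from h import *
i=bot.camera_info("top");P=np.load("topP.npy")
s=np.array([(185,58),(323,60),(315,234),(177,230)])/3.6+[100,180]-.4
b=np.array([(85,316),(275,297),(298,547),(103,563)])/3.6+[100,180]-.4
for q in(s,b):
    W=ray(i,q,.018);print(W.mean(0).round(4),[round(np.linalg.norm(W[k]-W[k-1]),4) for k in range(4)],np.degrees(np.arctan2(*(W[0]-W[3])[1::-1])))
iw=bot.camera_info("wrist");d=np.load("wrist0.npy");Q=cloud(iw,d)
for u,v in((288,285),(330,285),(290,345),(340,340),(300,260),(360,320)):print(u,v,Q[v,u].round(3))
# tall things seen by top & scene, grid
for nm in("top","scene"):
    p=np.load(nm+"P.npy").reshape(-1,3);m=(p[:,0]>.0)&(p[:,0]<.8)&(p[:,1]>.15)&(p[:,1]<.85)&(p[:,2]>.03);p=p[m]
    H,_,_=np.histogram2d(p[:,0],p[:,1],bins=[16,14],range=[[0,.8],[.15,.85]])
    M=np.zeros((16,14))
    for a,b_,c in p:
        M[min(int(a/.05),15),min(int((b_-.15)/.05),13)]=max(M[min(int(a/.05),15),min(int((b_-.15)/.05),13)],c)
    print(nm);print((M*100).astype(int))
print(bot.finger_overhang)
E
```

```text
[0.447  0.2804 0.018 ] [np.float64(0.1377), np.float64(0.1106), np.float64(0.1389), np.float64(0.1088)] 0.43573687199102223
[0.2246 0.3172 0.018 ] [np.float64(0.1895), np.float64(0.1494), np.float64(0.1916), np.float64(0.15)] 7.295028363330846
288 285 [0.246 0.644 0.111]
330 285 [0.286 0.683 0.06 ]
290 345 [0.238 0.644 0.203]
340 340 [0.286 0.677 0.151]
300 260 [0.265 0.657 0.024]
360 320 [0.372 0.713 0.017]
top
[[ 0  0  0  0  0  0  0  0  0  0  0  0  0  0]
 [78 76 76 74  0  0  0  0  0  0  0  0  0  0]
 [ 0 71 72 72 71  0  0  0 30  0  0  0  0  0]
 [ 0  0  0  0  3  0  0  0 32 27  0  0  0  0]
 [ 0  0  0  0  3  0  0  0  0 24  0  0  0  0]
 [ 0  0  3  0  3  0  0  0  0 24 19  3  0  0]
 [ 0  0  0  0  0  0  0  0  0 29 19  0  0  0]
 [ 0  0  0  0  0  0  0  0  0  0 19  0  0  0]
 [ 0  0  0  0  0  0  0  0  0  0  0  0  0  0]
 [ 0  0  0  0  0  0  0  0  0  0  0  0  0  0]
 [ 0  0  0  0  0  0  0  0  3  6  6  6  0  0]
 [ 0  0  8  8  0  0  0  0  5 13 13  6  0  0]
 [ 0  0  9  8  8  0  0  0  5 13 13  6  0  0]
 [ 0  0  0  8  0  0  0  0  5 10 11  6  0  0]
 [ 0  0  0  0  0  0  0  0  0  0  0  0  0  0]
 [ 0  0  0  0  0  0  0  0  0  0  0  0  0  0]]
scene
[[ 0  0  0  0  0  0  0  0  0  0  0  0  0  0]
 [ 0  0  0  0  0  0  0  0  0  0  0  0  0  0]
 [ 0  0  0  0 62 63  0  0  0  0  0  0  0  0]
 [ 0  0  0  0  0 63 63  0  0  0  0  0  0  0]
 [ 0  0  0  0  0  0  0  0  0 10  0  0  0  0]
 [ 0  0  0  0  0  0  0  0  0 12  5  0  0  0]
 [ 0  0  0  0  0  0  0  0  0 23  7  0  0  0]
 [ 0  0  0  0  0  0  0  0  0  0  0  0  0  0]
 [ 0  0  0  0  0  0  0  0  0  0  0  0  0  0]
 [ 0  0  0  0  0  0  0  0  0  0  0  0  0  0]
 [ 0  0  0  0  0  0  0  0  0  5  0  5  0  0]
 [ 0  0  0  8  0  0  0  0  5 12 13  6  0  0]
 [ 0  0  8  8  8  0  0  0  5 13 13  6  0  0]
 [ 0  0  8  8  0  0  0  0  5 11 11  0  0  0]
 [ 0  0  0  0  0  0  0  0  0  0  0  0  0  0]
 [ 0  0  0  0  0  0  0  0  0  0  0  0  0  0]]
0.022
```

```bash
cat >> h.py <<'E'
C=np.array([.5165,-.0007]);YAW=np.radians(10.4)
RS=np.array([[np.cos(YAW),-np.sin(YAW)],[np.sin(YAW),np.cos(YAW)]])
def s2w(p): p=np.array(p,float);return np.r_[C+RS@p[:2],p[2]]
def w2s(p): p=np.array(p,float);return np.r_[RS.T@(p[:2]-C),p[2]]
def st():
    s=bot.read_state();return s,s["tool_pos"],R.from_rotvec(s["tcp_rot"]).as_matrix()
# desired attitude: tool x down, tool y = sgn*station x
def Rd(sgn=1,yaw=YAW):
    x=np.array([0,0,-1.]);y=sgn*np.array([np.cos(yaw),np.sin(yaw),0]);return np.c_[x,y,np.cross(x,y)]
def go(target_tip_world,sgn=1,yaw=YAW,off=.022):
    """print remaining turn (tool rotvec) and shift in tool axes in cm to bring the point `off` ahead of TCP to target"""
    s,p,M=st();D=Rd(sgn,yaw)
    rv=R.from_matrix(M.T@D).as_rotvec()
    tcp=np.array(target_tip_world)+[0,0,off]
    print("t",round(s["time"],2),"F",s["wrist_force"].round(1),"w",round(s["width"],3),"tip in st mm",(w2s(p+M[:,0]*off)*1000).round(1))
    print("turn",rv.round(3),"shift cm now-axes",(M.T@(tcp-p)*100).round(2),"final-axes",(D.T@(tcp-p)*100).round(2))
E
python3 - <<'E'
from h import *
s,p,M=st();print(M.round(3))
for g in(1,-1):go(s2w([-.055,.115,.24]),g)
E
```

```text
[[-0.001  0.253  0.967]
 [-0.002  0.967 -0.253]
 [-1.    -0.002 -0.   ]]
t 0.15 F [-0.1  0.7  0.6] w 1.0 tip in st mm [-222.3  704.9  230.2]
turn [1.134e+00 1.000e-03 2.000e-03] shift cm now-axes [ -0.9  -46.36  40.14] final-axes [-0.98 16.73 58.99]
t 0.15 F [-0.1  0.7  0.6] w 1.0 tip in st mm [-222.3  704.9  230.2]
turn [-2.008e+00 -2.000e-03  1.000e-03] shift cm now-axes [ -0.9  -46.36  40.14] final-axes [ -0.98 -16.73 -58.99]
```

```bash
python3 - <<'E'
import numpy as np
v=np.array([-46.36,40.14])/13
for k in range(13):
    a=.142*min(k,8);print(k,round(v[0]*np.cos(a)+v[1]*np.sin(a),2),round(-v[0]*np.sin(a)+v[1]*np.cos(a),2))
E
```

```text
0 -3.57 3.09
1 -3.09 3.56
2 -2.56 3.96
3 -1.97 4.29
4 -1.35 4.52
5 -0.69 4.67
6 -0.02 4.72
7 0.64 4.67
8 1.3 4.53
9 1.3 4.53
10 1.3 4.53
11 1.3 4.53
12 1.3 4.53
```

Emit:
arm_command:
  series:
    - [[0,0,0,-4,0,0,0],[0,0,0,-4,0,0,0]]
  newtons: 30

```text
time: 0.35
tool_pos: [0.1694, 0.6485, 0.3235]
tcp_rot: [0.185, 1.565, -0.216]
wrist_force: [0.2, 0.1, 0.5]
width: 0.691
```

Emit:
arm_command:
  series:
    - [[0.142,0,0,0,-3.6,3.1,0],[0.142,0,0,0,-3.1,3.6,0],[0.142,0,0,0,-2.6,4,0],[0.142,0,0,0,-2,4.3,0],[0.142,0,0,0,-1.4,4.5,0],[0.142,0,0,0,-0.7,4.7,0],[0.142,0,0,0,0,4.7,0],[0.142,0,0,0,0.6,4.7,0],[0,0,0,0,1.3,4.5,0],[0,0,0,0,1.3,4.5,0]]

```text
time: 1.35
tool_pos: [0.3721, 0.2119, 0.3316]
tcp_rot: [1.098, 1.268, -1.109]
wrist_force: [0.9, 0.6, -0.3]
width: 0.001
```

```bash
python3 - <<'E'
from h import *
go(s2w([-.055,.115,.24]))
E
```

```text
t 1.35 F [ 0.9  0.6 -0.3] w 0.001 tip in st mm [-103.7  235.   309.6]
turn [-0.039  0.008  0.002] shift cm now-axes [ 7.04  5.35 11.76] final-axes [ 6.96  4.87 12.02]
```

Emit:
arm_command:
  series:
    - [[-0.039,0,0,0,2.6,4,0],[0,0,0,0,2.5,4,0],[0,0,0,0,0,4,0]]

```text
time: 1.65
tool_pos: [0.4443, 0.0959, 0.3325]
tcp_rot: [1.069, 1.284, -1.077]
wrist_force: [0.6, -0.4, -0.7]
width: 0.0
```

```bash
python3 - <<'E'
from h import *
i=bot.camera_info("wrist");p,d=bot.read_camera("wrist");cv2.imwrite("pics/w1.png",p);np.save("w1P.npy",cloud(i,d))
go(s2w([-.055,.115,.16]))
E
```

```text
t 1.7 F [ 0.2 -3.2  0. ] w -0.004 tip in st mm [-54.7 102.4 310.5]
turn [-0.003  0.013  0.002] shift cm now-axes [ 1.503e+01 -1.000e-02 -1.430e+00] final-axes [15.05 -0.03 -1.23]
```

View pics/w1.png

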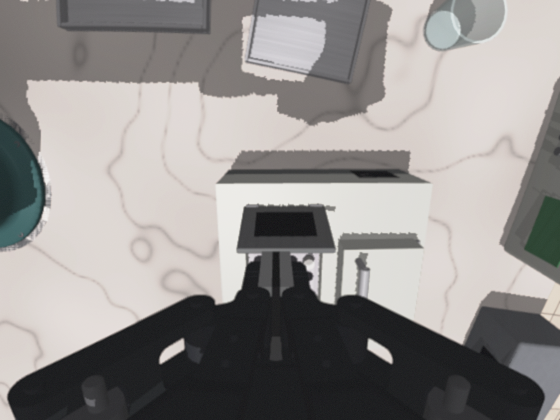

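The wrist view shows the left leaf at (285,228), the bar at (363,275), the station's left edge along row 178 and the small tray at (305,40). I'll cross-check the station frame from this view.

```bash
python3 - <<'E'
from h import *
P=np.load("w1P.npy");q=P[140:320].reshape(-1,3);q=q[~np.isnan(q[:,0])]
L=np.c_[(q[:,:2]-C)@RS,q[:,2]]*1000
m=(abs(L[:,2]-110)<4);t=L[m]
print("top z",np.median(t[:,2]),"x",np.percentile(t[:,0],[.5,99.5]),"y max",np.percentile(t[:,1],99.5), cv2.minAreaRect(t[:,:2].astype(np.float32)))
for x0 in(-100,-60,-20,40,100):
    k=abs(t[:,0]-x0)<8;print(x0,"ymax",t[k][:,1].max())
m=(L[:,2]>122)&(L[:,2]<200)&(L[:,0]<-5)&(L[:,0]>-110)&(L[:,1]>50);l=L[m]
k=np.linalg.lstsq(np.c_[l[:,2]-110,np.ones(len(l))],l[:,1],rcond=None)[0];print("leaf",k,l.min(0),l.max(0),"ang",np.pi/2-np.arctan(-k[0]))
m=(L[:,2]>155)&(L[:,0]>5);b=L[m];print("bar",np.median(b,0),b.max(0),b.min(0))
E
```

```text
top z 110.75831498067939 x [-119.33057562  299.29153432] y max 110.70279967417952 ((91.66427612304688, 36.16038131713867), (423.6710205078125, 150.543212890625), 0.29249683022499084)
-100 ymax 110.35602323568978
-60 ymax 110.37629961265166
-20 ymax 110.70280566113188
40 ymax 111.04809801827491
100 ymax 110.82696394949399
leaf [-0.27429197 87.75574491] [-89.87538016  60.74836814 122.0041108 ] [ -5.01661107  84.41971575 190.76561352] ang 1.303088488508949
bar [ 33.21481448  25.52408956 171.21158064] [ 39.25837473  36.70793676 174.24729172] [ 29.16910787   4.57147755 155.52795831]
```

```bash
python3 - <<'E'
from h import *
for nm in("topP","sceneP","w1P"):
    P=np.load(nm+".npy");q=P.reshape(-1,3);q=q[~np.isnan(q[:,0])]
    L=np.c_[(q[:,:2]-C)@RS,q[:,2]]*1000
    m=(abs(L[:,2]-110)<5)&(abs(L[:,0])<130)&(abs(L[:,1])<115);t=L[m]
    print(nm,"top edges x",np.percentile(t[:,0],[.5,99.5]),"y",np.percentile(t[:,1],[.5,99.5]))
    m=(abs(L[:,2]-140)<7)&(L[:,0]>8)&(L[:,0]<115)&(abs(L[:,1])<50);t=L[m]
    for it in range(3):
        A=np.c_[t[:,:2],np.ones(len(t))];k=np.linalg.lstsq(A,t[:,2],rcond=None)[0];r=t[:,2]-A@k;t=t[abs(r)<2.5]
    print(" hood plane slope",k, len(t),"x",np.percentile(t[:,0],[1,99]),"y",np.percentile(t[:,1],[1,99]))
    m=(L[:,2]>158)&(L[:,2]<180)&(L[:,0]>5)&(L[:,0]<60)&(abs(L[:,1])<32);b=L[m];print(" bar",b.mean(0) if len(b) else 0,len(b), np.percentile(b,[5,95],axis=0) if len(b) else 0)
E
```

```text
topP top edges x [-119.79360872  120.17652785] y [-109.4259932   109.50143362]
 hood plane slope [-1.88905630e-02  1.30912264e-04  1.41655538e+02] 659 x [ 17.99339625 104.74263466] y [-43.89630683  44.73411185]
 bar [ 3.35178360e+01 -1.13701643e-01  1.69874072e+02] 97 [[ 29.72141028 -28.89533477 165.77768155]
 [ 38.69248527  28.73064963 174.90658754]]
sceneP top edges x [-119.39038793  121.47525099] y [-108.88779459  110.49518769]
 hood plane slope [-2.44832205e-02 -1.90210297e-03  1.42947897e+02] 773 x [ 18.34483359 106.05109192] y [-42.99637157  45.24400646]
 bar [ 36.47397115   0.23320851 169.13411426] 101 [[ 32.48350916 -29.12332007 162.98549817]
 [ 39.79405618  29.68000143 172.97208325]]
w1P top edges x [-119.32902141  118.86690846] y [-104.21492471  110.71041353]
 hood plane slope [-2.18063800e-02 -3.20446550e-03  1.43344491e+02] 3951 x [ 18.91763876 104.90039148] y [-37.3804365   45.46243651]
 bar [ 33.4640375   19.60902219 171.37140465] 232 [[ 29.5102514    7.85771784 168.45897738]
 [ 38.29184886  30.80101649 173.18890353]]
```

```bash
sed -i 's/^C=.*/C=np.array([.5268,.0012]);YAW=np.radians(10.4)/' h.py; python3 - <<'E'
from h import *
go(s2w([-.055,.106,.171]))
E
```

```text
t 1.7 F [ 0.2 -3.2  0. ] w -0.004 tip in st mm [-65.2 102.4 310.5]
turn [-0.003  0.013  0.002] shift cm now-axes [13.94  1.04 -0.52] final-axes [13.95  1.02 -0.33]
```

Emit:
arm_command:
  series:
    - [[0,0,0,4.5,1,-0.5,0],[0,0,0,4.5,0,0,0],[0,0,0,3.5,0,0,0],[0,0,0,1,0,0,0]]

```text
time: 2.1
tool_pos: [0.457, 0.0918, 0.1972]
tcp_rot: [1.079, 1.269, -1.084]
wrist_force: [-1.5, -0.5, -0.2]
width: -0.002
```

```bash
python3 - <<'E'
from h import *
go(s2w([-.055,.080,.171]))
E
```

```text
t 2.1 F [-1.5 -0.5 -0.2] w -0.002 tip in st mm [-52.2 101.4 175.2]
turn [-0.013  0.013 -0.007] shift cm now-axes [ 0.44 -0.24  2.17] final-axes [ 0.42 -0.27  2.17]
```

Emit:
arm_command:
  series:
    - [[-0.013,0.013,0,0.4,-0.2,2,0],[0,0,0,0.4,0,2,0],[0,0,0,1,0,1.5,0],[0,0,0,1.4,0,1.1,0]]

```text
time: 2.5
tool_pos: [0.4673, 0.0277, 0.1665]
tcp_rot: [1.076, 1.288, -1.064]
wrist_force: [0.5, 1.8, 0.4]
width: -0.002
```

```bash
python3 - <<'E'
from h import *
go(s2w([-.055,.031,.128]))
E
```

```text
t 2.5 F [0.5 1.8 0.4] w -0.002 tip in st mm [-53.5  36.8 144.5]
turn [ 0.005 -0.002 -0.008] shift cm now-axes [ 1.64 -0.15  0.58] final-axes [ 1.65 -0.13  0.58]
```

Emit:
arm_command:
  series:
    - [[0,0,0,1,-0.1,0.4,0],[0,0,0,1,0,0.3,0],[0,0,0,0.8,0,0,0],[0,0,0,0.3,0,0,0]]

```text
time: 2.9
tool_pos: [0.4694, 0.0198, 0.1373]
tcp_rot: [1.076, 1.286, -1.064]
wrist_force: [-16.4, -1.6, 41.2]
width: 0.002
```

```bash
python3 - <<'E'
from h import *
go(s2w([-.055,.029,.116]))
p,d=bot.read_camera("scene");cv2.imwrite("pics/s1.png",cv2.resize(p[100:310,150:430],None,fx=2.8,fy=2.8))
E
```

```text
t 2.9 F [-16.4  -1.6  41.2] w 0.002 tip in st mm [-52.9  28.7 115.3]
turn [ 0.005 -0.001 -0.009] shift cm now-axes [-0.07 -0.19 -0.04] final-axes [-0.07 -0.19 -0.03]
```

View pics/s1.png

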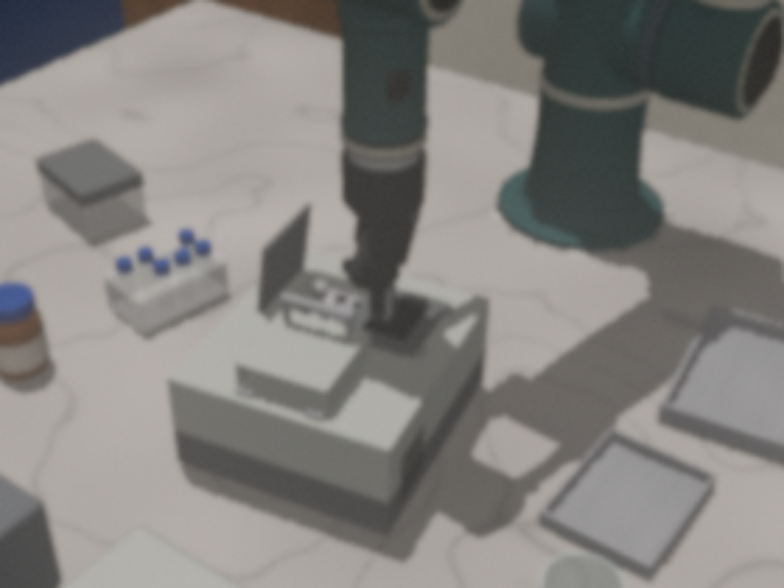

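The left half is closed. I back off, because contact reads 41 N, and move over to the right half.

Emit:
arm_command:
  series:
    - [[0,0,0,-1.5,0,0,0],[0,0,0,-4.5,0,0,0],[0,0,0,-4.5,-0.2,1,0],[0,0,0,0,0,4.5,0],[0,0,0,0,0,4.5,0],[0,0,0,0,0,4,0],[0,0,0,1,0,0,0]]

```text
time: 3.65
tool_pos: [0.4963, -0.1184, 0.2382]
tcp_rot: [1.07, 1.284, -1.053]
wrist_force: [1.1, 0.5, 0.3]
width: 0.001
```

```bash
python3 - <<'E'
from h import *
go(s2w([-.055,-.106,.172]))
E
```

```text
t 3.65 F [1.1 0.5 0.3] w 0.001 tip in st mm [ -51.3 -112.2  216.2]
turn [ 0.015  0.002 -0.015] shift cm now-axes [ 4.42 -0.39 -0.63] final-axes [ 4.42 -0.34 -0.61]
```

Emit:
arm_command:
  series:
    - [[0.015,0,-0.015,2.5,-0.3,0,0],[0,0,0,1.8,0,0,0],[0,0,0,0.1,0,-2,0],[0,0,0,0.3,0,-2,0],[0,0,0,0.7,0,-1.6,0],[0,0,0,1.1,0,-1.3,0]]

```text
time: 4.25
tool_pos: [0.4805, -0.0471, 0.1664]
tcp_rot: [1.076, 1.289, -1.08]
wrist_force: [0.6, -1.0, 0.3]
width: 0.001
```

```bash
python3 - <<'E'
from h import *
go(s2w([-.055,-.031,.128]))
E
```

```text
t 4.25 F [ 0.6 -1.   0.3] w 0.001 tip in st mm [-54.4 -39.1 144.4]
turn [-0.004  0.     0.003] shift cm now-axes [ 1.64 -0.07 -0.81] final-axes [ 1.64 -0.07 -0.81]
```

Emit:
arm_command:
  series:
    - [[0,0,0,1,-0.1,-0.5,0],[0,0,0,1,0,-0.4,0],[0,0,0,0.7,0,0,0],[0,0,0,0.3,0,0,0]]

```text
time: 4.65
tool_pos: [0.4769, -0.0347, 0.1373]
tcp_rot: [1.073, 1.294, -1.078]
wrist_force: [-16.7, 0.6, 44.6]
width: 0.001
```

```bash
python3 - <<'E'
from h import *
go(s2w([-.055,-.029,.115]))
E
```

```text
t 4.65 F [-16.7   0.6  44.6] w 0.001 tip in st mm [-55.7 -26.2 115.3]
turn [-0.    -0.002  0.006] shift cm now-axes [0.03 0.05 0.27] final-axes [0.03 0.05 0.27]
```

Emit:
arm_command:
  series:
    - [[0,0,0,-1.5,0,0,0],[0,0,0,-4.5,0,0,0.35],[0,0,0,-4.5,0,-1,0.35],[0,0,0,-2,0,-1.6,0.35],[0,0,0,0,0,0,0.35]]

```text
time: 5.15
tool_pos: [0.4724, -0.01, 0.2647]
tcp_rot: [1.074, 1.297, -1.083]
wrist_force: [0.2, -0.0, -0.3]
width: 0.354
```

```bash
cat >>h.py <<'E'
def look(f,n):
    i=bot.camera_info(n);p,d=bot.read_camera(n);cv2.imwrite("pics/"+f+".png",p);P=cloud(i,d);np.save(f+"P.npy",P);return p,P
def loc(P):
    q=P.reshape(-1,3);q=q[~np.isnan(q[:,0])];return np.c_[(q[:,:2]-C)@RS,q[:,2]]*1000
E
python3 - <<'E'
from h import *
p,P=look("w2","wrist")
L=loc(P)
for a,b in((5,75),(-75,-5)):
    m=(L[:,0]>-98)&(L[:,0]<-12)&(L[:,1]>a)&(L[:,1]<b)&(L[:,2]<125)
    if m.sum()>20:
        k=np.linalg.lstsq(np.c_[L[m][:,:2],np.ones(m.sum())],L[m][:,2],rcond=None)[0];print(a,m.sum(),k)
go(s2w([.023,0,.22]))
E
```

```text
5 8552 [5.81015640e-04 8.37550161e-04 1.16851095e+02]
-75 5948 [ 8.84952946e-04 -7.20690644e-03  1.16789823e+02]
t 5.2 F [ 0.2 -0.   0.3] w 0.35 tip in st mm [-56.3  -1.7 241.2]
turn [-0.004 -0.003  0.012] shift cm now-axes [ 2.03  7.93 -0.2 ] final-axes [ 2.12  7.9  -0.18]
```

View pics/w2.png

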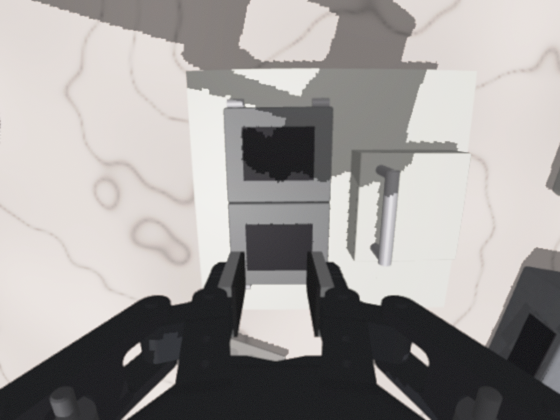

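Both halves lie flat and meet at row 202. The bar is at (388,215); I'll measure it again from here, along with the hood.

```bash
python3 - <<'E'
from h import *
L=loc(np.load("w2P.npy"))
m=(L[:,2]>158)&(L[:,2]<185)&(L[:,0]>0)&(L[:,0]<60)&(abs(L[:,1])<50);b=L[m];print(len(b),np.percentile(b,[5,50,95],axis=0))
m=(abs(L[:,2]-140)<6)&(L[:,0]>0)&(L[:,0]<110)&(abs(L[:,1])<55);b=L[m];print(np.percentile(b,[1,50,99],axis=0))
E
```

```text
1470 [[ 19.35092268 -30.89863215 166.70164528]
 [ 22.66075482   3.38325097 171.42159305]
 [ 27.99620811  34.0237331  172.95405912]]
[[  7.75752886 -42.81700606 136.23888876]
 [ 55.04116379   5.74122123 141.68280113]
 [ 94.37370743  45.46121016 143.81115746]]
```

Emit:
arm_command:
  series:
    - [[0,0,0,0,4,-0.2,0.35],[0,0,0,0,3.9,0,0.35],[0,0,0,0,0,0,0.35]]

```text
time: 5.5
tool_pos: [0.548, 0.0035, 0.2548]
tcp_rot: [1.07, 1.304, -1.092]
wrist_force: [-1.3, -0.3, 0.7]
width: 0.348
```

```bash
python3 - <<'E'
from h import *
go(s2w([.023,0,.22]))
E
```

```text
t 5.5 F [-1.3 -0.3  0.7] w 0.348 tip in st mm [ 20.9  -1.5 232.8]
turn [-0.005 -0.004  0.02 ] shift cm now-axes [ 1.28  0.2  -0.15] final-axes [ 1.28  0.17 -0.16]
```

Emit:
arm_command:
  series:
    - [[0,0,0.02,3.5,0.2,-0.2,0.35],[0,0,0,3,0,0,0.35],[0,0,0,1.4,0,0,0.35],[0,0,0,0,0,0,0.35]]

```text
time: 5.9
tool_pos: [0.5448, 0.0033, 0.1651]
tcp_rot: [1.075, 1.299, -1.086]
wrist_force: [0.5, -0.3, -0.1]
width: 0.345
```

```bash
python3 - <<'E'
from h import *
go(s2w([.023,0,.153]))
p,P=look("w3","wrist")
E
```

```text
t 5.9 F [ 0.5 -0.3 -0.1] w 0.345 tip in st mm [ 17.8  -1.1 143.1]
turn [-0.006 -0.005  0.012] shift cm now-axes [-0.99  0.48 -0.13] final-axes [-0.99  0.49 -0.12]
```

View pics/w3.png

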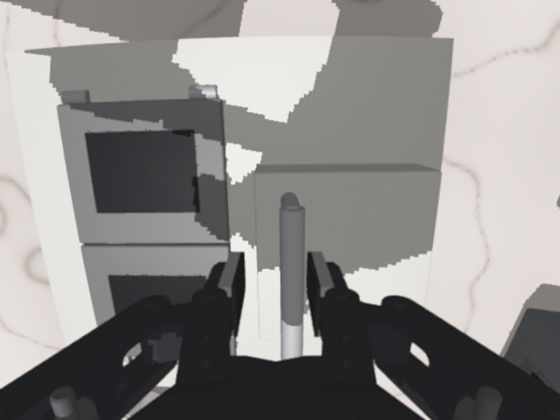

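The bar lies between the pads, slightly right of centre at (292,270), and the tips are about 1 cm too low. I raise and centre them.

Emit:
arm_command:
  series:
    - [[0,0,0.01,-1,0.4,0,0.35],[0,0,0,0,0,0,0.35]]

```text
time: 6.15
tool_pos: [0.5503, 0.0035, 0.1784]
tcp_rot: [1.083, 1.289, -1.077]
wrist_force: [0.1, -0.5, 0.0]
width: 0.347
```

```bash
python3 - <<'E'
from h import *
go(s2w([.023,0,.153]))
H=np.array([95,110]);b0=np.array([-72,55])
for a in range(0,101,10):
    t=np.radians(a);c,s=np.cos(t),np.sin(t);b=np.array([b0[0]*c+b0[1]*s,-b0[0]*s+b0[1]*c]);l=np.array([-88*c,88*s])
    print(a,"bar",(H+b).round(1),"lip",(H+l).round(1))
E
```

```text
t 6.15 F [ 0.1 -0.5  0. ] w 0.347 tip in st mm [ 23.5  -1.9 156.4]
turn [-0.007 -0.004 -0.001] shift cm now-axes [ 0.34 -0.05 -0.2 ] final-axes [ 0.34 -0.05 -0.2 ]
0 bar [ 23. 165.] lip [  7. 110.]
10 bar [ 33.6 176.7] lip [  8.3 125.3]
20 bar [ 46.2 186.3] lip [ 12.3 140.1]
30 bar [ 60.1 193.6] lip [ 18.8 154. ]
40 bar [ 75.2 198.4] lip [ 27.6 166.6]
50 bar [ 90.9 200.5] lip [ 38.4 177.4]
60 bar [106.6 199.9] lip [ 51.  186.2]
70 bar [122.1 196.5] lip [ 64.9 192.7]
80 bar [136.7 190.5] lip [ 79.7 196.7]
90 bar [150. 182.] lip [ 95. 198.]
100 bar [161.7 171.4] lip [110.3 196.7]
```

Emit:
arm_command:
  series:
    - [[0,0,0,0.2,0,-0.2,0.25],[0,0,0,0,0,0,0.25],[0,0,0,-0.5,0.7,0,0.25],[0,0,0,-0.6,0.8,0,0.25],[0,0,0,-0.6,0.7,0,0.25],[0,0,0,-0.4,0.6,0,0.25]]

```text
time: 6.75
tool_pos: [0.5757, 0.01, 0.2029]
tcp_rot: [1.078, 1.293, -1.081]
wrist_force: [-3.8, -0.1, 1.1]
width: 0.246
```

```bash
python3 - <<'E'
from h import *
go(s2w([.066,0,.184]))
E
```

```text
t 6.75 F [-3.8 -0.1  1.1] w 0.246 tip in st mm [ 4.950e+01 -1.000e-01  1.809e+02]
turn [-0.006 -0.003  0.005] shift cm now-axes [-0.32  1.63 -0.02] final-axes [-0.31  1.64 -0.01]
```

Emit:
arm_command:
  series:
    - [[0,0,0,0.1,0.8,0,0.25],[0,0,0,0,0.8,0,0.25],[0,0,0,-0.3,0.8,0,0.25],[0,0,0,-0.3,0.8,0,0.25],[0,0,0,0,0,0,0.25]]

```text
time: 7.25
tool_pos: [0.6118, 0.0165, 0.2094]
tcp_rot: [1.079, 1.291, -1.079]
wrist_force: [-0.2, 0.3, 0.1]
width: 0.252
```

```bash
python3 - <<'E'
from h import *
go(s2w([.096,0,.191]))
p,P=look("s2","scene")
cv2.imwrite("pics/s2c.png",cv2.resize(p[130:310,180:350],None,fx=3.3,fy=3.3))
E
```

```text
t 7.25 F [-0.2  0.3  0.1] w 0.252 tip in st mm [ 86.3  -0.2 187.4]
turn [-0.005 -0.003  0.002] shift cm now-axes [-0.36  0.96 -0.03] final-axes [-0.36  0.96 -0.03]
```

View pics/s2c.png

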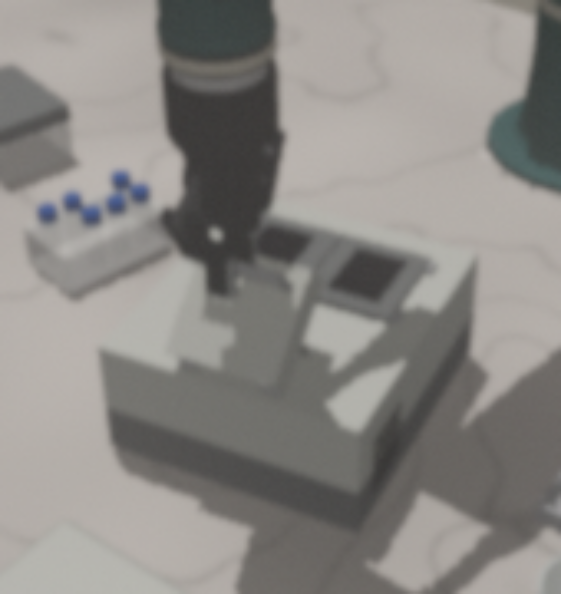

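The hood is up about 45° and following the gripper, so I continue.

Emit:
arm_command:
  series:
    - [[0,0,0,-0.2,0.8,0,0.25],[0,0,0,-0.1,0.8,0,0.25],[0,0,0,0,0.8,0,0.25],[0,0,0,0,0,0,0.25]]

```text
time: 7.7
tool_pos: [0.6366, 0.0212, 0.2116]
tcp_rot: [1.079, 1.292, -1.08]
wrist_force: [0.1, -0.3, 0.9]
width: 0.25
```

```bash
python3 - <<'E'
from h import *
go(s2w([.112,0,.190]))
E
```

```text
t 7.7 F [ 0.1 -0.3  0.9] w 0.25 tip in st mm [ 1.116e+02 -1.000e-01  1.896e+02]
turn [-0.005 -0.003  0.003] shift cm now-axes [-0.04  0.04 -0.02] final-axes [-0.04  0.04 -0.02]
```

Emit:
arm_command:
  series:
    - [[0,0,0,-3,0,0,0.25],[0,0,0,-3,0,0,0.25],[0,0,0,-1,-4,0,0],[0,0,0,0,-4,0,0],[0,0,0,0,-2,0,0],[0,0,0,0,0,0,0]]

```text
time: 8.3
tool_pos: [0.5399, 0.0031, 0.2845]
tcp_rot: [1.081, 1.287, -1.076]
wrist_force: [-0.2, 0.4, -0.3]
width: 0.003
```

```bash
python3 - <<'E'
from h import *
go(s2w([.015,0,.168]))
p,P=look("w4","wrist");L=loc(P)
m=(L[:,2]>150)&(abs(L[:,1])<50)&(L[:,0]>20)&(L[:,0]<150);l=L[m];print(len(l),np.percentile(l,[1,99],axis=0))
E
```

```text
t 8.3 F [-0.2  0.4 -0.3] w 0.003 tip in st mm [ 13.3  -0.5 262.5]
turn [-0.005 -0.002 -0.003] shift cm now-axes [ 9.45  0.16 -0.04] final-axes [ 9.45  0.18 -0.05]
30557 [[ 20.50004627 -38.92990036 159.40735407]
 [106.81284226  45.51081378 362.86724156]]
```

View pics/w4.png

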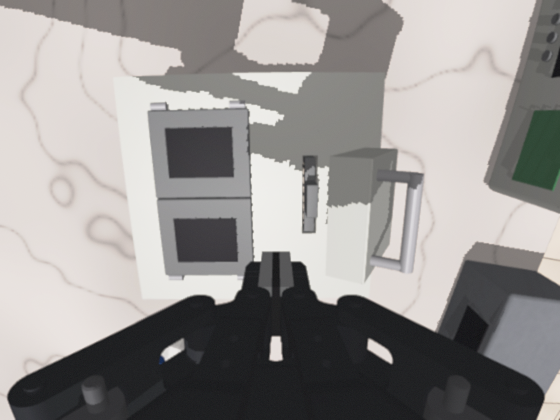

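The hood stands at about 60°, and the slot with the tab is at (310,195). Next I push the hood's lower lip back.

Emit:
arm_command:
  series:
    - [[0,0,0,4,0.1,0,0],[0,0,0,3.5,0,0,0],[0,0,0,1,0,0,0],[0,0,0,0,0,0,0],[0,0,0,0,1.2,0,0],[0,0,0,0,1.2,0,0],[0,0,0,-0.2,1,0,0],[0,0,0,-0.2,1,0,0]]

```text
time: 9.15
tool_pos: [0.5979, 0.0125, 0.2144]
tcp_rot: [1.087, 1.275, -1.065]
wrist_force: [-1.9, -0.7, -2.2]
width: 0.001
```

```bash
python3 - <<'E'
from h import *
go(s2w([.1,0,.180]))
E
```

```text
t 9.15 F [-1.9 -0.7 -2.2] w 0.001 tip in st mm [ 72.4  -1.8 192.4]
turn [-0.005  0.001 -0.018] shift cm now-axes [ 1.29  2.78 -0.19] final-axes [ 1.24  2.8  -0.18]
```

Emit:
arm_command:
  series:
    - [[0,0,-0.018,1.2,-0.1,0,0],[0,0,0,0.2,0,0,0]]

```text
time: 9.35
tool_pos: [0.6086, 0.0135, 0.2148]
tcp_rot: [1.088, 1.269, -1.062]
wrist_force: [-1.9, -0.3, -1.3]
width: 0.001
```

```bash
python3 - <<'E'
from h import *
go(s2w([.1,0,.180]))
p,P=look("s3","scene")
cv2.imwrite("pics/s3c.png",cv2.resize(p[130:310,180:350],None,fx=3.3,fy=3.3))
E
```

```text
t 9.35 F [-1.9 -0.3 -1.3] w 0.001 tip in st mm [ 83.2  -2.8 192.8]
turn [-0.004  0.004 -0.024] shift cm now-axes [ 1.32  1.7  -0.28] final-axes [ 1.28  1.73 -0.27]
```

View pics/s3c.png

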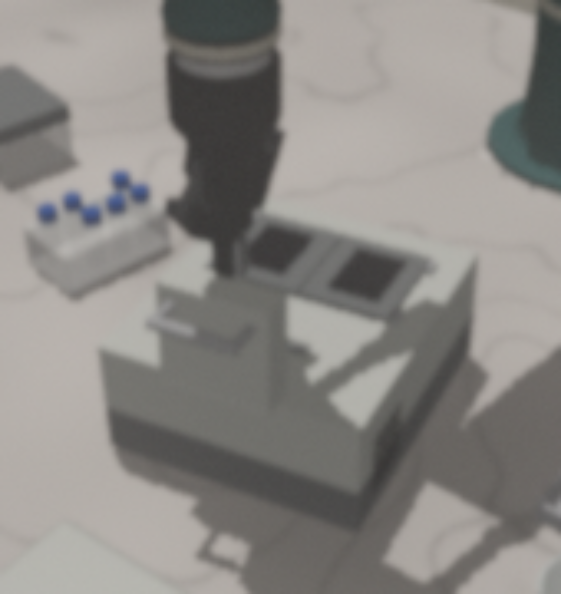

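Emit:
arm_command:
  series:
    - [[0,0,-0.024,0.8,-0.2,-0.2,0],[0,0,0,0.7,0,0,0],[0,0,0,0.3,0.6,0,0],[0,0,0,0.2,0.6,0,0],[0,0,0,0,0.5,0,0],[0,0,0,0,0.3,0,0]]

```text
time: 10.0
tool_pos: [0.6396, 0.0191, 0.2091]
tcp_rot: [1.085, 1.262, -1.062]
wrist_force: [0.5, -0.2, 3.3]
width: 0.002
```

```bash
python3 - <<'E'
from h import *
go(s2w([.1,0,.180]))
E
```

```text
t 10.0 F [ 0.5 -0.2  3.3] w 0.002 tip in st mm [114.8  -3.  187.1]
turn [-0.004  0.01  -0.026] shift cm now-axes [ 0.67 -1.44 -0.28] final-axes [ 0.71 -1.42 -0.28]
```

Emit:
arm_command:
  series:
    - [[0,0,-0.02,-1,-1.5,0,0],[0,0,0,-4,-1,0,0],[0,0,0,-3,-3,0,0.5],[0,0,0,-1,-2,0,0.5],[0,0,0,0,-1,0,0.5],[0,0,0,0,0,0,0.5]]

```text
time: 10.6
tool_pos: [0.5515, 0.0042, 0.2921]
tcp_rot: [1.068, 1.287, -1.088]
wrist_force: [-0.4, -0.3, -0.6]
width: 0.497
```

```bash
python3 - <<'E'
from h import *
go(s2w([.045,0,.20]))
p,P=look("w5","wrist")
p,P=look("s4","scene")
cv2.imwrite("pics/s4c.png",cv2.resize(p[130:310,180:350],None,fx=3.3,fy=3.3))
E
```

```text
t 10.6 F [-0.4 -0.3 -0.6] w 0.497 tip in st mm [ 24.6  -1.7 270.1]
turn [-0.005  0.008  0.009] shift cm now-axes [ 6.99  2.08 -0.21] final-axes [ 7.01  2.02 -0.15]
```

View pics/w5.png

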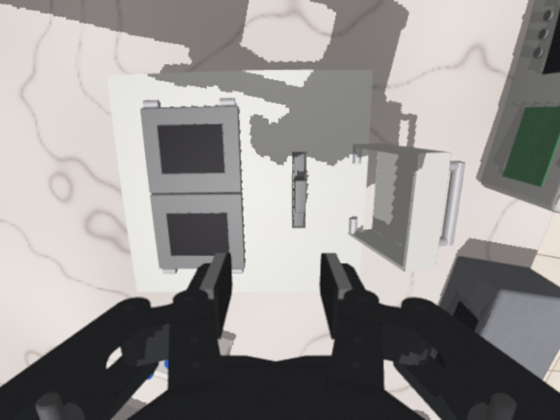

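View pics/s4c.png

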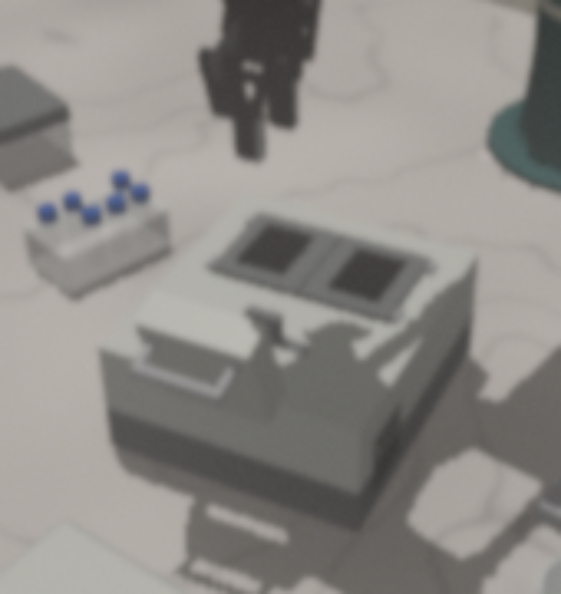

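The hood is open past upright and staying there. The cover halves are closed, with the seam at row 193, and the tab is at (299,200) in the wrist view. I'll measure the tab next.

```bash
python3 - <<'E'
from h import *
i=None
for f in("w4P","w5P","s4P"):
    L=loc(np.load(f+".npy"))
    m=(L[:,2]>122)&(L[:,2]<145)&(L[:,0]>25)&(L[:,0]<70)&(abs(L[:,1])<30);l=L[m]
    print(f,len(l),np.percentile(l,[3,50,97],axis=0) if len(l) else "")
    t=l[l[:,2]>130]
    if len(t): print("  top",t.mean(0),np.percentile(t,[3,97],axis=0))
L=loc(np.load("w5P.npy"));m=(L[:,2]>150)&(L[:,0]>80)&(L[:,0]<200)&(abs(L[:,1])<44);print("hood",np.percentile(L[m],[1,99],axis=0))
s=bot.read_state();print(s["q"])
E
```

```text
w4P 443 [[ 40.04402662 -12.96002877 123.41993876]
 [ 44.44076698   2.05567411 134.50817101]
 [ 49.58246354  16.0148118  135.88342746]]
  top [ 44.72815764   1.46484928 134.43805449] [[ 40.08919765 -12.97331238 132.09884322]
 [ 49.59577915  15.69751684 135.91635456]]
w5P 409 [[ 40.08589592 -12.87180404 123.39702413]
 [ 44.73311774   2.14798087 134.4951521 ]
 [ 49.45295847  15.89479038 135.8900958 ]]
  top [ 44.91445589   1.46160969 134.56668437] [[ 40.40399606 -12.94044985 133.03951907]
 [ 49.4565851   15.64371301 135.92619791]]
s4P 59 [[ 38.29457451 -13.31197264 123.98377885]
 [ 47.13962865   5.49942226 132.65736725]
 [ 50.4656032   15.03897317 136.19936875]]
  top [ 45.39144393   1.21766515 133.47288523] [[ 37.95109083 -13.06076123 130.92168521]
 [ 49.98546425  14.56082895 136.42678618]]
hood [[ 80.19737055 -42.64000126 150.77096404]
 [171.57061572  43.09152328 366.8713975 ]]
[-0.03154155  0.01440812  1.81549349 -0.00980556  1.31907429 -0.20592402]
```

Emit:
arm_command:
  series:
    - [[0,0,0.009,3,2,-0.3,0.5],[0,0,0,3,0,0,0.5],[0,0,0,3,0,0,0.5],[0,0,0,1,0,0,0.5],[0,0,0,0,0,0,0.5],[0,0,0,0,0,0,0.5]]

```text
time: 11.3
tool_pos: [0.5747, 0.0109, 0.1833]
tcp_rot: [1.071, 1.285, -1.083]
wrist_force: [-1.1, 0.1, 0.2]
width: 0.501
```

```bash
python3 - <<'E'
from h import *
go(s2w([.045,.0015,.114]))
E
```

```text
t 11.3 F [-1.1  0.1  0.2] w 0.501 tip in st mm [ 48.8   0.8 161.3]
turn [-0.004  0.007  0.004] shift cm now-axes [ 4.73 -0.37 -0.09] final-axes [ 4.73 -0.39 -0.06]
```

Emit:
arm_command:
  series:
    - [[0,0.007,0,1.5,-0.4,0,0.5],[0,0,0,1.2,0,0,0.5],[0,0,0,0.7,0,0,0.5],[0,0,0,0.3,0,0,0.5],[0,0,0,0,0,0,0.5]]

```text
time: 11.8
tool_pos: [0.5729, 0.0098, 0.1471]
tcp_rot: [1.079, 1.286, -1.076]
wrist_force: [-0.1, -0.8, -0.8]
width: 0.504
```

```bash
python3 - <<'E'
from h import *
go(s2w([.045,.0015,.114]))
p,P=look("w6","wrist")
E
```

```text
t 11.8 F [-0.1 -0.8 -0.8] w 0.504 tip in st mm [ 47.    0.2 125.1]
turn [-0.005  0.    -0.002] shift cm now-axes [ 1.11 -0.2  -0.13] final-axes [ 1.11 -0.19 -0.13]
```

View pics/w6.png

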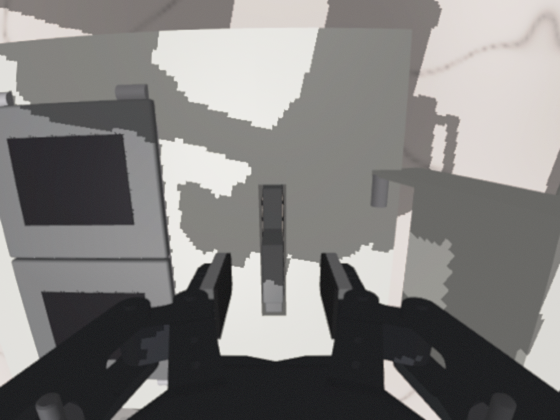

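The tab lies between the pads at about (273,270). I lower and close.

Emit:
arm_command:
  series:
    - [[0,0,0,0.5,-0.2,-0.1,0.3],[0,0,0,0.4,0,0,0.3],[0,0,0,0.1,0,0,0.3],[0,0,0,0,0,0,0.3]]

```text
time: 12.25
tool_pos: [0.5716, 0.0106, 0.1378]
tcp_rot: [1.08, 1.284, -1.074]
wrist_force: [1.2, -0.2, 0.1]
width: 0.298
```

```bash
python3 - <<'E'
from h import *
go(s2w([.045,.0015,.115]))
E
```

```text
t 12.25 F [ 1.2 -0.2  0.1] w 0.298 tip in st mm [ 45.9   1.1 115.8]
turn [-0.004  0.001 -0.005] shift cm now-axes [ 0.08 -0.08 -0.03] final-axes [ 0.08 -0.08 -0.03]
```

Emit:
arm_command:
  series:
    - [[0,0,0,0,-0.1,0,0],[0,0,0,0,0,0,0],[0,0,0,0,0,0,0],[0,0,0,0,0,0,0],[0,0,0,-0.5,0,0,0],[0,0,0,-1,0,0,0]]
  newtons: 50

```text
time: 12.85
tool_pos: [0.5694, 0.0105, 0.1518]
tcp_rot: [1.079, 1.286, -1.076]
wrist_force: [1.4, 1.4, -1.4]
width: 0.102
```

```bash
python3 - <<'E'
from h import *
go(s2w([.045,.0015,.23]))
E
```

```text
t 12.85 F [ 1.4  1.4 -1.4] w 0.102 tip in st mm [ 43.6   1.4 129.8]
turn [-0.004  0.    -0.002] shift cm now-axes [-1.002e+01  1.700e-01 -1.000e-02] final-axes [-1.002e+01  1.400e-01 -1.000e-02]
```

Emit:
arm_command:
  series:
    - [[0,0,0,-1.5,0.1,0,0],[0,0,0,-2,0,0,0],[0,0,0,-2,0,0,0],[0,0,0,-2,0,0,0],[0,0,0,-2,0,0,0],[0,0,0,0,0,0,0],[0,0,0,0,0,0,0]]

```text
time: 13.55
tool_pos: [0.572, 0.0106, 0.2601]
tcp_rot: [1.082, 1.28, -1.071]
wrist_force: [-0.1, 0.2, -1.6]
width: 0.098
```

```bash
python3 - <<'E'
from h import *
go(s2w([.045,.0015,.23]))
p,P=look("s5","scene")
cv2.imwrite("pics/s5c.png",cv2.resize(p[100:310,170:390],None,fx=2.8,fy=2.8))
E
```

```text
t 13.55 F [-0.1  0.2 -1.6] w 0.098 tip in st mm [ 46.4   1.1 238.1]
turn [-0.004  0.002 -0.01 ] shift cm now-axes [ 0.81 -0.12 -0.04] final-axes [ 0.81 -0.11 -0.04]
```

View pics/s5c.png

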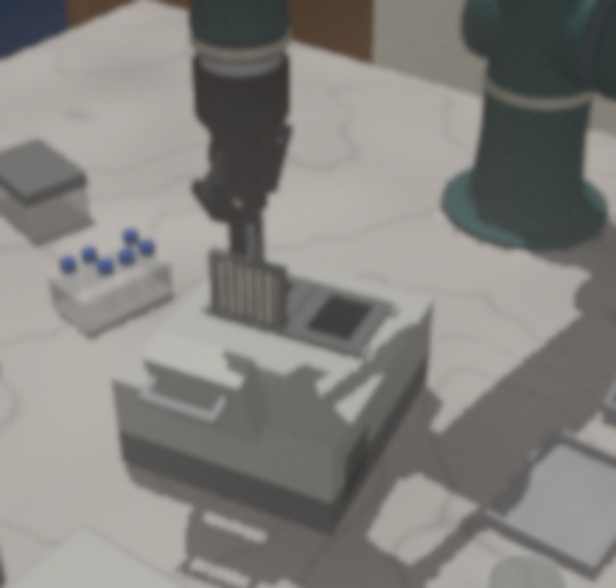

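```bash
python3 - <<'E'
from h import *
for f in("w1P","topP"):
    q=np.load(f+".npy").reshape(-1,3);m=(q[:,0]>.35)&(q[:,0]<.55)&(q[:,1]>.2)&(q[:,1]<.36)&(q[:,2]>.012)&(q[:,2]<.03)
    print(f,m.sum(),cv2.minAreaRect((q[m][:,:2]*1000).astype(np.float32)),q[m][:,:2].min(0),q[m][:,:2].max(0))
go([.447,.280,.238]);go([.447,.280,.177])
E
```

```text
w1P 952 ((449.7440185546875, 277.7784118652344), (101.01432800292969, 140.77511596679688), 89.79226684570312) [0.37925446 0.22706927] [0.52024841 0.32804636]
topP 278 ((448.583251953125, 282.4547119140625), (110.18821716308594, 142.2490997314453), 89.23780059814453) [0.37776017 0.22648363] [0.52009578 0.3373417 ]
t 13.6 F [ 0.2 -0.  -1.4] w 0.103 tip in st mm [ 46.7   1.  238.3]
turn [-0.004  0.002 -0.011] shift cm now-axes [ -0.11  -7.58 -28.72] final-axes [  0.03  -7.46 -28.76]
t 13.6 F [ 0.2 -0.  -1.4] w 0.103 tip in st mm [ 46.7   1.  238.3]
turn [-0.004  0.002 -0.011] shift cm now-axes [  5.99  -7.65 -28.74] final-axes [  6.13  -7.46 -28.76]
```

Emit:
arm_command:
  series:
    - [[0,0,-0.01,-0.5,-0.3,-1.5,0],[0,0,0,-0.3,-0.7,-2.5,0],[0,0,0,0,-0.8,-3.2,0],[0,0,0,0,-0.8,-3.2,0],[0,0,0,0,-0.8,-3.2,0],[0,0,0,0,-0.8,-3.2,0],[0,0,0,0,-0.8,-3,0],[0,0,0,0,-0.6,-2.5,0],[0,0,0,0,-0.4,-1.5,0],[0,0,0,0,0,0,0]]

```text
time: 14.6
tool_pos: [0.457, 0.247, 0.2583]
tcp_rot: [1.065, 1.303, -1.098]
wrist_force: [0.0, 0.3, -1.9]
width: 0.105
```

```bash
python3 - <<'E'
from h import *
go([.449,.282,.177])
E
```

```text
t 14.6 F [ 0.   0.3 -1.9] w 0.105 tip in st mm [-24.8 254.3 236.3]
turn [-0.006  0.001  0.025] shift cm now-axes [ 5.93 -0.04 -3.59] final-axes [ 5.93 -0.16 -3.59]
```

Emit:
arm_command:
  series:
    - [[0,0,0.02,0.5,0,-1.8,0],[0,0,0,1.5,-0.1,-1.5,0],[0,0,0,2,0,0,0],[0,0,0,1.2,0,0,0],[0,0,0,0.5,0,0,0],[0,0,0,0,0,0,0],[0,0,0,0,0,0,0]]

```text
time: 15.3
tool_pos: [0.4465, 0.2794, 0.1937]
tcp_rot: [1.068, 1.292, -1.091]
wrist_force: [0.5, -0.6, -2.5]
width: 0.105
```

```bash
python3 - <<'E'
from h import *
go([.449,.282,.177])
E
```

```text
t 15.3 F [ 0.5 -0.6 -2.5] w 0.105 tip in st mm [-29.1 288.  171.7]
turn [-0.005  0.005  0.014] shift cm now-axes [-0.54  0.29 -0.21] final-axes [-0.53  0.3  -0.21]
```

Emit:
arm_command:
  series:
    - [[0,0.005,0.014,-0.4,0.2,-0.1,0],[0,0,0,0,0,0,0],[0,0,0,0,0,0,0],[0,0,0,0,0,0,0],[0,0,0,0,0,0,0]]

```text
time: 15.8
tool_pos: [0.4506, 0.2811, 0.2013]
tcp_rot: [1.085, 1.284, -1.074]
wrist_force: [-0.5, -0.1, -1.9]
width: 0.101
```

```bash
python3 - <<'E'
from h import *
go([.449,.282,.177])
p,P=look("s6","scene")
cv2.imwrite("pics/s6c.png",cv2.resize(p[130:360,180:460],None,fx=2.5,fy=2.5))
q=P.reshape(-1,3);m=(abs(q[:,0]-.449)<.06)&(abs(q[:,1]-.282)<.06)&(q[:,2]>.06)&(q[:,2]<.22);l=q[m]
print(np.percentile(l,[1,50,99],axis=0).round(4))
p,P=look("t6","top");L=loc(P)
for a,b in((8,72),(-72,-8)):
    m=(L[:,0]>-98)&(L[:,0]<-12)&(L[:,1]>a)&(L[:,1]<b);print("leaf z",np.percentile(L[m][:,2],[2,50,98]))
p,P=look("w7","wrist")
E
```

```text
t 15.8 F [-0.5 -0.1 -1.9] w 0.101 tip in st mm [-24.2 289.  179.3]
turn [-0.007 -0.002 -0.007] shift cm now-axes [ 0.23 -0.15 -0.12] final-axes [ 0.23 -0.14 -0.12]
[[0.4406 0.2465 0.1124]
 [0.4553 0.2841 0.1538]
 [0.4678 0.3165 0.2121]]
leaf z [110.5419458  115.78480258 121.36492804]
leaf z [110.5936232  115.85667942 121.11911914]
```

View pics/s6c.png

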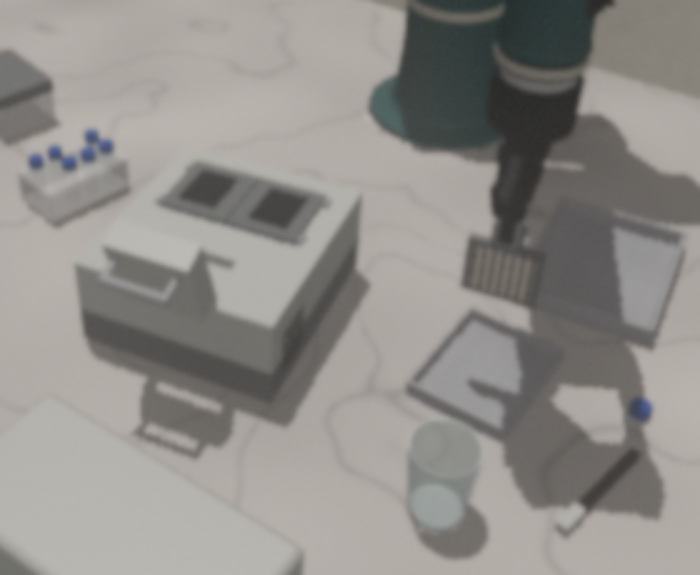

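View pics/t6.png

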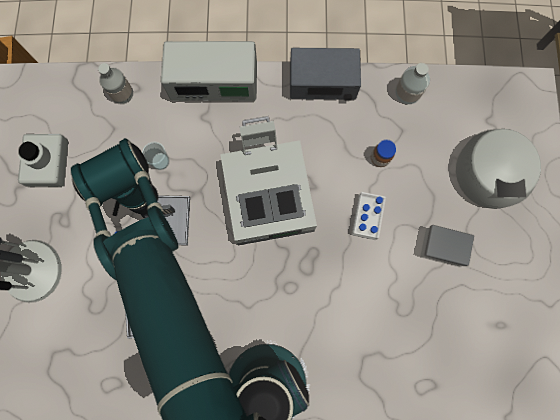

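View pics/w7.png

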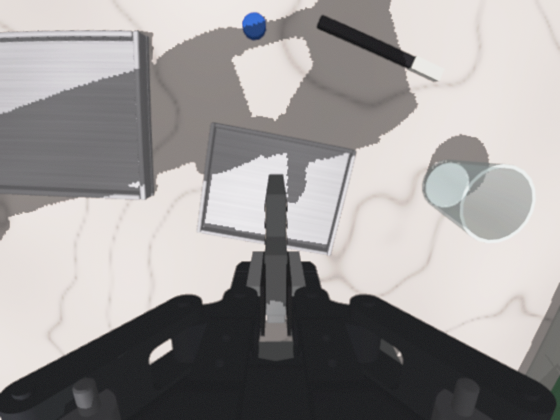

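```bash
python3 - <<'E'
from h import *
P=np.load("s6P.npy");q=P.reshape(-1,3);m=(abs(q[:,0]-.449)<.04)&(abs(q[:,1]-.282)<.045)&(q[:,2]>.112)&(q[:,2]<.168);l=q[m]
c=l.mean(0);n=np.linalg.svd(l-c)[2][2];print(c.round(4),n.round(3),"min z",q[(abs(q[:,0]-.449)<.04)&(abs(q[:,1]-.282)<.045)&(q[:,2]>.06)][:,2].min())
s=bot.read_state();print(s["time"],s["width"],s["wrist_force"],abs(s["joint_vel"]).max());print(bot.finish_job())
E
```

```text
[0.4547 0.2828 0.141 ] [-0.982 -0.186 -0.008] min z 0.11030614973430186
15.95 0.10430792969217871 [ 0.27887614  0.39418799 -1.56716689] 0.004327074244110135
the job is handed in; nothing more can be done
None
```

I handed in the job after about 16 s of the 66 s allowed; no verdict was reported.

**What I did:** I closed the left cover half, then the right, each by pushing it over with the shut fingertips. I lifted the hood by its bar and pushed it back past upright. I gripped the filter plate by its tab, drew it straight up and carried it over the smaller tray.

**Last checks:**
- **Cover halves:** both lie flat, with their upper faces at about 116 mm, and meet edge to edge.
- **Hood:** it stands open past upright by itself, as seen in the scene and top views.
- **Plate:** it is still held and upright to within about 0.5°. Its lower edge is at a height of about 0.11 m, so about 11 cm above the tray floor. It is centred within a few millimetres of the tray's middle at (0.449, 0.282).
- **Other things:** they appear undisturbed in the pictures, and the wrist force at the end was about 1.6 N, roughly the plate's weight.

**Disagreements:**
- **Station offset:** the hood and cover halves stood about 10 mm further back on the station body than the text says. I worked from the measured positions.
- **Contact force:** pressing the cover halves flat briefly read 41 N and 45 N vertically at the wrist. The contact was at the fingertips, not the gripper's body or the arm.

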